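# Hang the weighted S-hook on the waste bin's lid tongue

### The arm

A 7-joint arm with a two-finger parallel gripper is mounted at the origin on the work surface. World frame = base frame: x ahead of the robot, y to its left, z up, the work surface at z = 0. Lengths are in m, angles in rad, forces in N, time in s.
With the tool pointing down it reaches from about 0.4 to 0.85 m from the base axis. Payload 4.5 kg.
Tool frame: the origin (TCP) lies midway between the tips of the shut fingers; the grasp point (between the pads) lies 19 mm behind it; z points along the fingers, y is the line along which they close (so a half turn about z gives the same grasp; the last joint's range is limited). The gripper opens to 88 mm and grips with 3 to 60 N. Pads are 18 mm wide; open, the fingers measure 123 mm over their backs; the gripper's body (75 mm by 187 mm) begins 45 mm behind the grasp point.
Start: joints at [1.337, 0.689, -0.195, 1.565, 0.157, 0.902, -0.215], TCP at [0.165, -0.603, 0.239] pointing down, gripper open.
Joint ranges: [-3.01, 3.01], [-0.46, 2.08], [-1.47, 1.51], [0.13, 2.56], [-1, 4.14], [0.04, 2.09], [-2.66, 2.66]. Speed limits (rad/s): [2.57, 2.57, 3.14, 3.14, 3.14, 3.14, 3.14].

### API

Orientations are given as a unit quaternion [x, y, z, w].
In Python, from plant import r gives the robot as it stands.
- The arm moves only by the tool carry_out, never from a script. Its argument "plan" is a list of rows, each an object with "rot": the turn, a rotation vector about the tool's x, y, z in rad, a list of three; "xyz": the shift along the tool's x, y, z in m, a list of three; "grip": the closure in counts, from 0 (fully open) to 255 (shut). In form: [{"rot": [wx, wy, wz], "xyz": [dx, dy, dz], "grip": grip}, ...]. A call has 1 to 8 rows; each row is the pose to reach, as a shift and turn from the pose commanded when the call began, along the tool's axes at that moment; what a row does not reach only later rows make up. A row lasts 1/12 s, in which the tool goes at most 41.7 mm and 7.16 degrees, less where a joint would pass 70% of its speed; a pose out of reach is approached as far as the arm can. A call with a gripper value outside its range is refused whole. The fingers move at their own pace and stop on an object; "squeeze" is the grip in N (left out, the last holds). Time passes only in rows, so rows that repeat a pose let the fingers close. It gives the time, the measured TCP pose, the force, the opening and the grip force at its end, in the units of the state.
- r.get_state(): the state, without advancing time (a new reading comes with each control period).
- r.snapshot(name): name is "scene" or "top" or "wrist"; returns the picture (400x640x3 uint8, red, green, blue); there is no depth.
- r.camera_params(name): a dict with "fx", "fy", "cx", "cy" (pixels), "position" and "attitude" of the camera in the world; the wrist camera has in their place "hand_eye" (4x4, takes a point from camera to tool coordinates, whose origin is the TCP and whose axes are the flange's). Camera axes: x right, y down, z forward; pixel columns grow to the right and rows downward; lengths in m; the calibration is good to about 2 mm. A picture is of the moment at which its call begins: read the wrist's pose just before it. camera_params takes no time and is no camera call.
- r.finish_job(): hands the job in; it is judged then, once.
The state is a dict: "clock": time; "q": joint angles; "qd": joint speeds; "joint_torque": joint torques, N m; "tool_pos": TCP position; "eef_rot": TCP orientation; "contact_force": force on the tool from outside, world axes, zero at the start; "moment": the same for the moment, N m; "opening": opening from 0.0 (shut) to 1.0 (fully open); "finger_force": force on a finger pad.
Only numpy, scipy, OpenCV 4.12 (cv2) and the standard library are available. Lean on these libraries where they do the work, as an engineer would, in place of code of your own. Each camera call takes 0.05 s, during which the arm holds its last target. There are 200 camera calls.

### The job

Make the yellow waste bin's self-closing lid stay open: take the weighted S-hook by its orange grip from its stand, hook its upper tip from above through the hole in the red tongue of the lid, and let go so that the hanging weight swings the lid fully open and keeps it there. Leave the other things on the table where they are.

Things in the scene. Friction and masses are not known exactly. Their poses are not given: they have to be found in the camera images.
- hook_grip (a point): Centre of the orange plastic grip (30 x 16 x 36 mm along x, y, z) on top of the weighted steel S-hook (0.45 kg; wire 6 mm). Hook axes: z up along the hook (vertical as it hangs), x from its upper tip to its shank, y square to the hook's plane (grip across y). The bend lies under the grip. Shank: runs down at x = +16 mm. Mass centre near x = 0
- hook_tip (a point): End of the hook's upper free leg, pointing down: at x -16, z -49 mm from hook_grip; same axes. The mouth between this leg and the shank is 26 mm wide
- hook_throat (a point): Underside of the hook's upper bend, midway between its legs, 22 mm below hook_grip; same axes. It rests on the stand's bar at the start. From here down: tip end 27 mm, top of the green weight (44 mm diameter, centred on x = 0) 72 mm, its bottom 110 mm, lowest end of the hook 136 mm. So 45 mm is free between tip and weight
- stand_bar (a point): Middle of the top face of the aluminium bar (12 mm wide, 8 thick, 94 long, along y, 170 mm above the table) of the fixed hook stand (foot 100 x 120 mm, one post at the bar's +y end, no higher than the bar). The hook hangs over the bar within 10 mm of this point, its x along the stand's x. To free it: up 30 to 45 mm, then 60 mm along its +x
- tongue_hole (a point): Centre of the round 15 mm hole, on the upper face of the lid's red tongue (36 mm wide, 6 thick). x: outwards along the tongue, away from the hinge; y: along the hinge; z: square out of the upper face. Hinge axis 100 mm inward, tongue's end 19.5 mm outward of the hole. Lid shut: the tongue slopes up outwards at 42 degrees, hole 252 mm above the table, nothing beneath it
- lid_body (a joint): Lid of the fixed yellow bin (190 x 180, 170 mm tall, on the hinge's inner side): 0 shut, 0.6 rad fully open (stop). It falls shut by itself; about 2 N down at the hole lifts it, so the hung hook opens it fully. The tongue then swings down to 8 degrees above level and the lid rises
- cup: Bystander: clear plastic mixing cup, 90 mm wide, 110 mm tall, standing; origin at the centre of its underside
- can: Bystander: round metal paint can with magenta label, 100 mm wide, 170 mm tall, standing; origin at the centre of its underside
- tin: Bystander: rectangular silvery solvent tin with red handle, 60 x 110 x 175 mm, standing; origin at the centre of its underside
- hardener: Bystander: small white bottle with red cap, 56 mm wide, 120 mm tall, standing; origin at the centre of its underside
- jar: Bystander: glass jar with black cap, 68 mm wide, 75 mm tall, standing; origin at the centre of its underside
- gun: Bystander: steel spray gun lying on its side, about 160 x 150 mm, 26 mm high; origin at the centre of its underside
- wrench: Bystander: steel wrench lying flat; origin at the centre of its underside
Things that resemble listed ones, but are neither listed nor needed, are in the scene too. What is shaped like the part that bears hook_grip but brown is not meant.

How it is judged:
By the outcome, as a careful person would: the job done as asked, in the order asked, and still so for the second after the job is handed in, with the robot touching nothing.
It also fails if it takes over 54 s, if anything falls off the work surface, if the arm or the gripper's body presses on something with over 40 N, if the wrist force passes 120 N, or if a joint passes its speed limit or range.

## Working session

There is one attempt and no reset: what is moved stays moved. The work goes in short steps, Python scripts to look and compute and a tool call to move; the robot and the scene stay as the last step left them, time stands still between calls to the robot, and variables do not carry over. Pictures are saved under pics/ and viewed, at most 13 in all, crops included, and the job is handed in when it is done.

Besides the shell and the picture viewer there is one more tool, called as a command line: name --argument value ..., lists and objects as JSON in quotes. carry_out: Moves the arm, as the interface text tells. Its arguments: {"type":"object","properties":{"plan":{"type":"array"},"squeeze":{"type":"number"}},"required":["plan"]}

```bash
mkdir -p pics
cat > h.py <<'E'
import numpy as np,cv2
from scipy.spatial.transform import Rotation as R
from plant import r
def snap(n,f,crop=None,s=1):
    im=r.snapshot(n)[:,:,::-1]
    cv2.imwrite('pics/'+f+'_full.png',im)
    if crop: x0,y0,x1,y1=crop; im=im[y0:y1,x0:x1]
    cv2.imwrite('pics/'+f+'.png',cv2.resize(im,None,fx=s,fy=s,interpolation=cv2.INTER_CUBIC))
def cam(n):
    p=r.camera_params(n)
    if n=='wrist':
        s=r.get_state();T=np.eye(4);T[:3,:3]=R.from_quat(s['eef_rot']).as_matrix();T[:3,3]=s['tool_pos']
        M=T@np.array(p['hand_eye']);return p,M[:3,:3],M[:3,3]
    a=np.array(p['attitude']);Rm=a if a.shape==(3,3) else R.from_quat(a).as_matrix()
    return p,Rm,np.array(p['position'])
def ray(c,uv):
    p,Rm,t=c;d=Rm@np.array([(uv[0]-p['cx'])/p['fx'],(uv[1]-p['cy'])/p['fy'],1]);return t,d/np.linalg.norm(d)
def atz(c,uv,z):
    t,d=ray(c,uv);return t+d*(z-t[2])/d[2]
def proj(c,X):
    p,Rm,t=c;q=Rm.T@(np.array(X)-t);return np.array([p['fx']*q[0]/q[2]+p['cx'],p['fy']*q[1]/q[2]+p['cy']])
def tri(rs):
    A=0;b=0
    for t,d in rs:
        P=np.eye(3)-np.outer(d,d);A=A+P;b=b+P@t
    X=np.linalg.solve(A,b);return X,[np.linalg.norm((np.eye(3)-np.outer(d,d))@(X-t)) for t,d in rs]
E
python3 - <<'E'
from h import *
for n in('scene','top'):
    snap(n,n+'0',None,1.25);print(n,r.camera_params(n))
print(r.camera_params('wrist'),r.get_state())
E
```

```text
scene {'fx': 361.8476796861266, 'fy': 361.8476796861266, 'cx': 317.26212828281865, 'cy': 195.94264810635195, 'position': array([1.55934256, 0.09264173, 0.78755094]), 'attitude': array([ 0.60580066,  0.64092864, -0.35143168, -0.31418435])}
top {'fx': 440.54451151333024, 'fy': 440.54451151333024, 'cx': 319.32670466180844, 'cy': 204.04395626641224, 'position': array([ 0.40704686, -0.00535021,  1.51288411]), 'attitude': array([ 0.71282852, -0.69717682,  0.0547973 , -0.05307767])}
{'fx': 338.1705040864552, 'fy': 338.1705040864552, 'cx': 323.0340212445345, 'cy': 200.92272407012612, 'hand_eye': array([[-2.36834476e-05, -9.66487749e-01, -2.56712740e-01,
         6.54785405e-02],
       [ 9.99999985e-01, -6.69984902e-05,  1.59983383e-04,
        -1.57212449e-04],
       [-1.71821346e-04, -2.56712733e-01,  9.66487736e-01,
        -1.46466384e-01],
       [ 0.00000000e+00,  0.00000000e+00,  0.00000000e+00,
         1.00000000e+00]])} {'clock': 0.1, 'q': array([ 1.33681341,  0.68992783, -0.19451857,  1.56625021,  0.15730248,
        0.9025256 , -0.2151    ]), 'qd': array([ 0.00038247, -0.0019094 , -0.00061042, -0.00337389,  0.00086922,
       -0.00022048,  0.00158927]), 'joint_torque': array([-2.90910735e-03, -5.28491843e+01, -1.27140675e+00, -1.53837079e+01,
       -5.25807927e-02,  1.96113702e-03,  5.80647406e-05]), 'tool_pos': array([ 0.16517043, -0.60217194,  0.2379702 ]), 'eef_rot': array([ 9.91044352e-01,  1.33530346e-01, -1.78711847e-04, -8.40969667e-04]), 'contact_force': array([ 0.38669388,  0.03364478, -0.3951428 ]), 'moment': array([-0.02205682, -0.01060523,  0.00770375]), 'finger_force': 0.0, 'opening': 0.9988770041498819}
```

View pics/scene0.png

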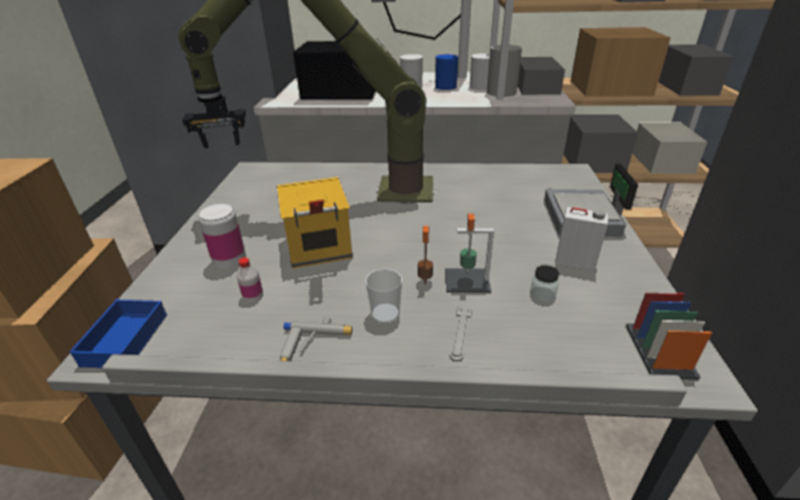

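View pics/top0.png

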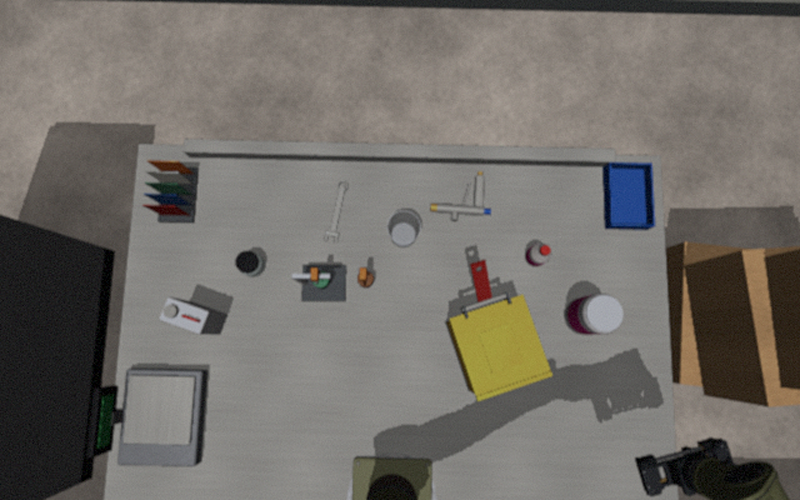

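Run:
```python
import cv2,numpy as np
a=cv2.imread('pics/top0_full.png')[185:255,230:430];b=cv2.imread('pics/scene0_full.png')[155:235,215:415]
cv2.imwrite('pics/c1.png',cv2.resize(np.vstack([a,b]),None,fx=4,fy=4,interpolation=cv2.INTER_CUBIC))
```

```text
(no output)
```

View pics/c1.png

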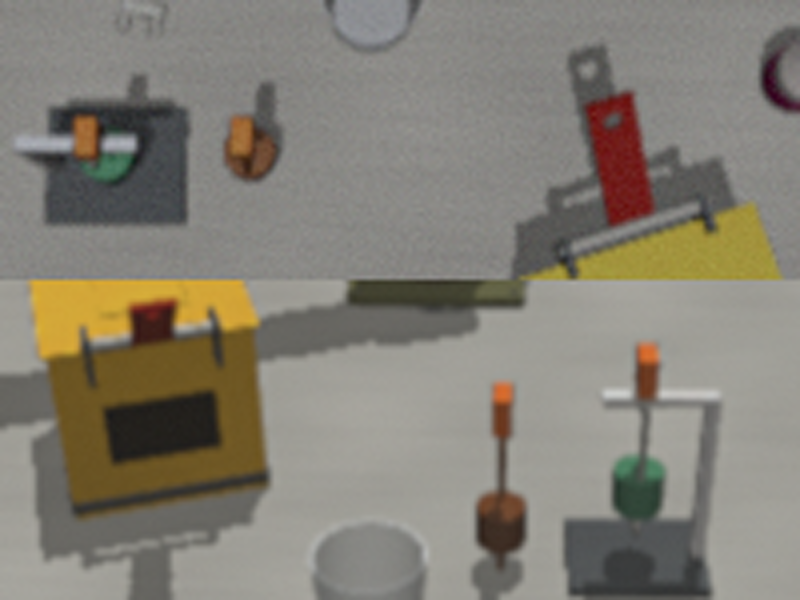

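Run:
```python
from h import *
t=cam('top');s=cam('scene')
f=lambda x,y:(230+x/4,185+y/4)
g=lambda x,y:(215+x/4,155+(y-280)/4)
b0,b1=atz(t,f(15,143),.17),atz(t,f(137,143),.17);print('bar',b0,b1,(b0+b1)/2,np.linalg.norm(b1-b0))
print('bar scene ends',atz(s,g(602,391),.17),atz(s,g(720,391),.17))
print('grip',tri([ray(t,f(86,137)),ray(s,g(647,371))]))
print('griptop',atz(t,f(86,125),.21))
print('hole',atz(t,f(612,121),.252))
e=.252+.0195*np.sin(.733)
a,b=atz(t,f(587,104),e),atz(t,f(632,93),e);print('end',(a+b)/2,np.linalg.norm(a-b))
h0,h1=atz(t,f(567,252),.185),atz(t,f(703,208),.185);d=h0-h1;print('hinge',h0,h1,'yaw',np.degrees(np.arctan2(-d[0],d[1])))
yaw=np.arctan2(-d[0],d[1]);print('hole->hinge mid',(h0+h1)/2+.0743*np.array([np.cos(yaw),np.sin(yaw),0]))
st=r.get_state();print(R.from_quat(st['eef_rot']).as_matrix().round(3))
```

```text
bar [0.5560702  0.25464039 0.17      ] [0.55815835 0.16126588 0.17      ] [0.55711427 0.20795314 0.17      ] 0.09339786327503062
bar scene ends [0.55653629 0.16563498 0.17      ] [0.55357857 0.26008158 0.17      ]
grip (array([0.55952851, 0.19867187, 0.19101442]), [np.float64(0.0013621999919223482), np.float64(0.0013621999919223137)])
griptop [0.56627847 0.19479046 0.21      ]
hole [ 0.57254753 -0.19073768  0.252     ]
end [ 0.5870258  -0.18704021  0.26504749] 0.033354972711713185
hinge [ 0.48137355 -0.16675953  0.185     ] [ 0.51672199 -0.2692525   0.185     ] yaw 19.028625064040362
hole->hinge mid [ 0.56928771 -0.19378121  0.185     ]
[[ 0.964  0.265 -0.001]
 [ 0.265 -0.964  0.002]
 [-0.    -0.002 -1.   ]]
```

carry_out --plan '[{"rot":[0,0,0],"xyz":[0,0,-0.04],"grip":0},{"rot":[0,0,0],"xyz":[0.02,0,-0.075],"grip":0},{"rot":[0,0,-0.063],"xyz":[0.424,-0.279,-0.182],"grip":0},{"rot":[0,0,-0.063],"xyz":[0.424,-0.279,-0.182],"grip":0},{"rot":[0,0,-0.063],"xyz":[0.424,-0.279,-0.182],"grip":0},{"rot":[0,0,-0.063],"xyz":[0.424,-0.279,-0.182],"grip":0},{"rot":[0,0,-0.063],"xyz":[0.424,-0.279,-0.182],"grip":0},{"rot":[0,0,-0.063],"xyz":[0.424,-0.279,-0.182],"grip":0}]'

```text
clock: 0.77
tool_pos: [0.3424, -0.4085, 0.3671]
eef_rot: [0.986, 0.165, -0.0, -0.0]
contact_force: [0.1, -1.0, -0.1]
opening: 0.998
finger_force: 0.0
```

```bash
cat >> h.py <<'E'
def go(X,yaw,tilt=0):
    """tool x=(yaw dir), z down; tilt>0 leans tool so z points down and outward (hook rotated about its y)"""
    s=r.get_state();R0=R.from_quat(s['eef_rot'])
    Rt=R.from_euler('z',yaw)*R.from_euler('y',-tilt)*R.from_matrix(np.diag([1,-1,-1]))
    print('pos',s['tool_pos'].round(4),'F',s['contact_force'].round(1),'clk',s['clock'])
    print('xyz',R0.inv().apply(np.array(X)-s['tool_pos']).round(4),'rot',(R0.inv()*Rt).as_rotvec().round(4))
E
python3 -c "
from h import *
go([.5,-.22,.42],np.radians(19))"
```

```text
pos [ 0.3424 -0.4085  0.3671] F [ 0.1 -1.  -0.1] clk 0.7667
xyz [ 0.2102 -0.1272 -0.0529] rot [-0.0006  0.0004 -0.001 ]
```

carry_out --plan '[{"rot":[0,0,0],"xyz":[0.21,-0.127,-0.053],"grip":0},{"rot":[0,0,0],"xyz":[0.21,-0.127,-0.053],"grip":0},{"rot":[0,0,0],"xyz":[0.21,-0.127,-0.053],"grip":0},{"rot":[0,0,0],"xyz":[0.21,-0.127,-0.053],"grip":0},{"rot":[0,0,0],"xyz":[0.21,-0.127,-0.053],"grip":0},{"rot":[0,0,0],"xyz":[0.21,-0.127,-0.053],"grip":0},{"rot":[0,0,0],"xyz":[0.21,-0.127,-0.053],"grip":0},{"rot":[0,0,0],"xyz":[0.21,-0.127,-0.053],"grip":0}]'

```text
clock: 1.43
tool_pos: [0.5008, -0.219, 0.42]
eef_rot: [0.986, 0.168, 0.0, -0.0]
contact_force: [-0.5, -0.6, -0.8]
opening: 0.999
finger_force: 0.0
```

```bash
python3 -c "
from h import *
c=cam('wrist');print(proj(c,[.5725,-.191,.252]),proj(c,[.587,-.187,.265]),proj(c,[.4985,-.2167,.185]))
import pickle;pickle.dump(c,open('w1.pkl','wb'))
snap('wrist','w1',(220,100,460,320),2.5)
go([.5,.199,.38],np.radians(1.5))"
```

```text
[320.24092898  97.96338808] [321.285676    78.74368795] [320.68753198 171.94679339]
pos [ 0.4992 -0.2215  0.4195] F [ 0.3 -0.3 -0.2] clk 1.4833
xyz [ 0.1382 -0.3971  0.0394] rot [-0.      0.0011  0.3067]
```

View pics/w1.png

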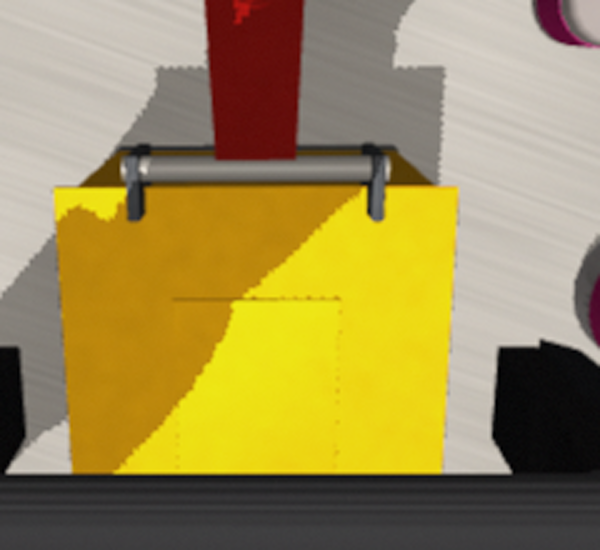

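```bash
python3 -c "
import cv2
a=cv2.imread('pics/w1_full.png')[40:180,250:410]
cv2.imwrite('pics/w1b.png',cv2.resize(a,None,fx=4,fy=4,interpolation=cv2.INTER_CUBIC))"
```

```text
(no output)
```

View pics/w1b.png

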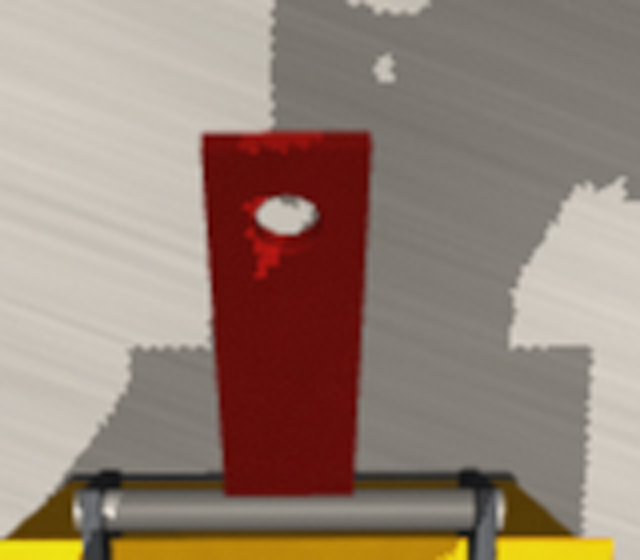

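carry_out --plan '[{"rot":[0,0,0.307],"xyz":[0.138,-0.397,0.04],"grip":0},{"rot":[0,0,0.307],"xyz":[0.138,-0.397,0.04],"grip":0},{"rot":[0,0,0.307],"xyz":[0.138,-0.397,0.04],"grip":0},{"rot":[0,0,0.307],"xyz":[0.138,-0.397,0.04],"grip":0},{"rot":[0,0,0.307],"xyz":[0.138,-0.397,0.04],"grip":0},{"rot":[0,0,0.307],"xyz":[0.138,-0.397,0.04],"grip":0},{"rot":[0,0,0.307],"xyz":[0.138,-0.397,0.04],"grip":0},{"rot":[0,0,0.307],"xyz":[0.138,-0.397,0.04],"grip":0}]'

```text
clock: 2.15
tool_pos: [0.5, 0.1055, 0.3881]
eef_rot: [1.0, 0.01, -0.0, 0.001]
contact_force: [1.0, 0.1, 0.0]
opening: 1.0
finger_force: 0.0
```

```bash
python3 -c "
from h import *
import pickle;c=pickle.load(open('w1.pkl','rb'));t=cam('top')
f=lambda x,y:(230+x/4,185+y/4)
print('hole',atz(c,(322,94),.252),'tri',tri([ray(c,(322,94)),ray(t,f(612,121))]))
e0=atz(c,(250+203/4,40+131/4),.265);e1=atz(c,(250+371/4,40+131/4),.265);print('end',(e0+e1)/2,e0-e1)
h0=atz(c,(250+75/4,40+510/4),.185);h1=atz(c,(250+500/4,40+510/4),.185);d=h0-h1;print('hinge',(h0+h1)/2,np.degrees(np.arctan2(-d[0],d[1])))
go([.5,.199,.38],np.radians(1.5))"
```

```text
hole [ 0.57619751 -0.19136608  0.252     ] tri (array([ 0.57542152, -0.19182187,  0.24005527]), [np.float64(0.0014671692190843923), np.float64(0.0014671692190844805)])
end [ 0.59160687 -0.18580339  0.265     ] [-0.01164474  0.03322247  0.        ]
hinge [ 0.50377487 -0.21628559  0.185     ] 19.324613453671073
pos [0.5    0.1055 0.3881] F [1.  0.1 0. ] clk 2.15
xyz [ 0.0019 -0.0935  0.0079] rot [ 0.0018  0.0008 -0.0067]
```

carry_out --plan '[{"rot":[0,0,-0.007],"xyz":[0.002,-0.0935,0.008],"grip":0},{"rot":[0,0,-0.007],"xyz":[0.002,-0.0935,0.008],"grip":0},{"rot":[0,0,-0.007],"xyz":[0.002,-0.0935,0.008],"grip":0},{"rot":[0,0,-0.007],"xyz":[0.002,-0.0935,0.008],"grip":0},{"rot":[0,0,-0.007],"xyz":[0.002,-0.0935,0.008],"grip":0}]'

```text
clock: 2.57
tool_pos: [0.5005, 0.1976, 0.3801]
eef_rot: [1.0, 0.014, -0.0, 0.001]
contact_force: [0.2, -0.3, -0.6]
opening: 0.998
finger_force: 0.0
```

```bash
python3 -c "
from h import *
c=cam('wrist');print(proj(c,[.5595,.199,.21]),proj(c,[.557,.208,.17]))
import pickle;pickle.dump(c,open('w2.pkl','wb'))
snap('wrist','w2',(230,20,430,170),4)
go([.5595,.199,.27],np.radians(1.5))"
```

```text
[322.99257035 118.23025933] [314.05044495 119.64887636]
pos [0.5008 0.1966 0.3803] F [ 0.  -0.3 -0.1] clk 2.6167
xyz [ 0.0588 -0.0011  0.1103] rot [0.0027 0.0005 0.0005]
```

View pics/w2.png

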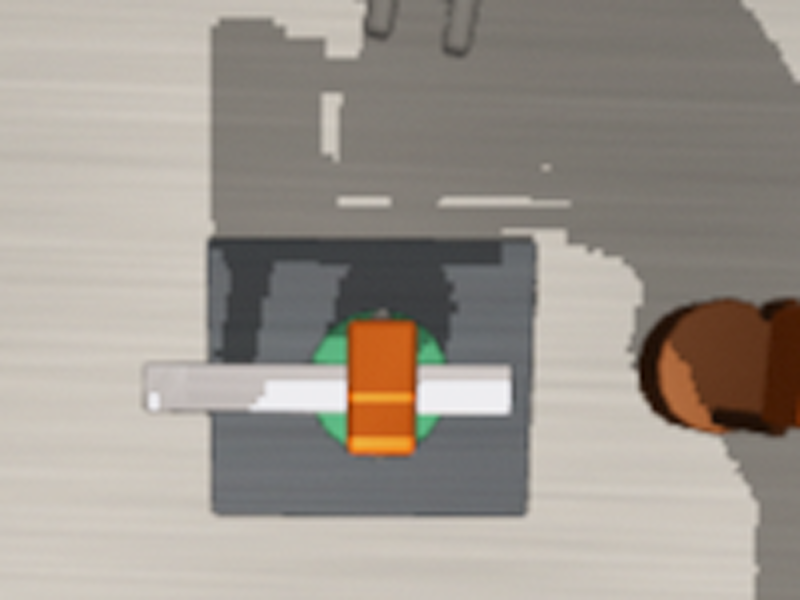

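carry_out --plan '[{"rot":[0,0,0],"xyz":[0.03,0,0.025],"grip":0},{"rot":[0,0,0],"xyz":[0.06,0,0.05],"grip":0},{"rot":[0,0,0],"xyz":[0.06,0,0.09],"grip":0},{"rot":[0,0,0],"xyz":[0.06,0,0.13],"grip":0},{"rot":[0,0,0],"xyz":[0.06,0,0.16],"grip":0},{"rot":[0,0,0],"xyz":[0.06,0,0.18],"grip":0},{"rot":[0,0,0],"xyz":[0.06,0,0.2],"grip":0},{"rot":[0,0,0],"xyz":[0.06,0,0.2],"grip":0}]'

```text
clock: 3.28
tool_pos: [0.5586, 0.1966, 0.177]
eef_rot: [1.0, 0.013, -0.003, 0.003]
contact_force: [-0.5, -0.2, -1.0]
opening: 0.994
finger_force: 0.0
```

```bash
python3 -c "
from h import *
go([.5607,.197,.18],np.radians(1.5))
c=cam('wrist');a=r.snapshot('wrist')[:,:,::-1];b=r.snapshot('scene')[150:220,340:430,::-1]
a=cv2.resize(a,(480,300));b=cv2.resize(b,(386,300))
cv2.imwrite('pics/g1.png',np.hstack([a,b])[:,:800])"
```

```text
pos [0.5586 0.1966 0.177 ] F [-0.5 -0.2 -1. ] clk 3.2833
xyz [ 0.0021 -0.0003 -0.003 ] rot [0.0054 0.0067 0.0001]
```

View pics/g1.png

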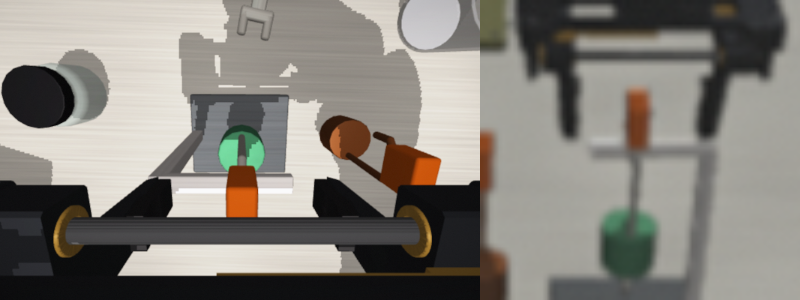

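The wrist view shows the orange grip centred between the fingers (grip at about u=242 and fingers at 150 and 335). The scene view agrees, so I'm closing.

carry_out --plan '[{"rot":[0,0,0],"xyz":[0.001,0,-0.002],"grip":120},{"rot":[0,0,0],"xyz":[0.001,0,-0.002],"grip":200},{"rot":[0,0,0],"xyz":[0.001,0,-0.002],"grip":255},{"rot":[0,0,0],"xyz":[0.001,0,-0.002],"grip":255},{"rot":[0,0,0],"xyz":[0.001,0,-0.002],"grip":255},{"rot":[0,0,0],"xyz":[0.001,0,-0.002],"grip":255},{"rot":[0,0,0],"xyz":[0.001,0,-0.002],"grip":255},{"rot":[0,0,0],"xyz":[0.001,0,-0.002],"grip":255}]' --squeeze 58

```text
clock: 4.05
tool_pos: [0.5611, 0.2019, 0.1827]
eef_rot: [1.0, 0.015, 0.0, 0.0]
contact_force: [-1.1, -0.0, -0.2]
opening: 0.422
finger_force: 0.0
```

carry_out --plan '[{"rot":[0,0,0],"xyz":[0.001,0,-0.002],"grip":255},{"rot":[0,0,0],"xyz":[0.001,0,-0.002],"grip":255},{"rot":[0,0,0],"xyz":[0.001,0,-0.002],"grip":255},{"rot":[0,0,0],"xyz":[0.001,0,-0.002],"grip":255}]'

```text
clock: 4.38
tool_pos: [0.5627, 0.1999, 0.185]
eef_rot: [1.0, 0.015, 0.0, 0.001]
contact_force: [0.8, -4.3, 2.3]
opening: 0.176
finger_force: 57.3
```

carry_out --plan '[{"rot":[0,0,0],"xyz":[0,0,-0.01],"grip":255},{"rot":[0,0,0],"xyz":[0,0,-0.025],"grip":255},{"rot":[0,0,0],"xyz":[0,0,-0.036],"grip":255},{"rot":[0,0,0],"xyz":[0,0,-0.036],"grip":255},{"rot":[0,0,0],"xyz":[0,0,-0.036],"grip":255}]'

```text
clock: 4.8
tool_pos: [0.5623, 0.2026, 0.2212]
eef_rot: [1.0, 0.016, 0.001, -0.001]
contact_force: [-0.1, -0.3, -3.4]
opening: 0.175
finger_force: 57.2
```

carry_out --plan '[{"rot":[0,0,0],"xyz":[0.02,0,0],"grip":255},{"rot":[0,0,0],"xyz":[0.04,0,0],"grip":255},{"rot":[0,0,0],"xyz":[0.065,0,0],"grip":255},{"rot":[0,0,0],"xyz":[0.065,0,-0.04],"grip":255},{"rot":[0,0,0],"xyz":[0.065,0,-0.08],"grip":255},{"rot":[0,0,0],"xyz":[0.065,0,-0.12],"grip":255},{"rot":[0,0,0],"xyz":[0.065,0,-0.16],"grip":255},{"rot":[0,0,0],"xyz":[0.065,0,-0.2],"grip":255}]'

```text
clock: 5.47
tool_pos: [0.6263, 0.2038, 0.4212]
eef_rot: [1.0, 0.016, -0.001, 0.0]
contact_force: [1.2, 0.3, -4.6]
opening: 0.175
finger_force: 57.9
```

```bash
python3 -c "
from h import *
s=r.get_state();print(s['tool_pos'],s['contact_force'],s['moment'],s['opening'],R.from_quat(s['eef_rot']).as_matrix().round(3))
y=np.radians(19.3);u=np.array([np.cos(y),np.sin(y),0])
# grasp-> relation: grip centre in tool z: TCP z at grasp .185 measured, grip .192
def tcp(tip_above,tilt):
    H=np.array([.5745,-.1915,.252]);n=np.array([-np.sin(.733)*u[0],-np.sin(.733)*u[1],np.cos(.733)])
    Rt=(R.from_euler('z',y)*R.from_euler('y',-tilt)).as_matrix() # hook axes
    tip=H+n*tip_above
    return tip-Rt@np.array([-.016,0,-.049])+Rt@np.array([0,0,-.008])
for ab in(.06,.03,0,-.02): print(ab,tcp(ab,.55).round(4))
go(tcp(.06,.55),y,.55)"
```

```text
[0.62630949 0.20379761 0.42118047] [ 1.24992057  0.26265663 -4.5644073 ] [ 0.00795569 -0.24700548  0.00294176] 0.17458614502588563 [[ 1.     0.031 -0.003]
 [ 0.031 -1.    -0.001]
 [-0.003  0.001 -1.   ]]
0.06 [ 0.5293 -0.2073  0.3399]
0.03 [ 0.5482 -0.2007  0.3176]
0 [ 0.5671 -0.1941  0.2953]
-0.02 [ 0.5798 -0.1897  0.2805]
pos [0.6263 0.2038 0.4212] F [ 1.2  0.3 -4.6] clk 5.4667
xyz [-0.1097  0.4078  0.0818] rot [ 0.0842  0.5483 -0.2977]
```

```bash
cat >> h.py <<'E'
Y=np.radians(19.3)
def tcp(above,tilt,out=0,lid=0,H=None,off=(0.001,0,-.0075)):
    """TCP for hook tip at 'above' along tongue normal, 'out' along tongue from hole; lid opened by 'lid'"""
    u=np.array([np.cos(Y),np.sin(Y),0]);z=np.array([0,0,1.]);a=.733-lid
    H0=np.array([.5745,-.1915,.252]) if H is None else np.array(H)
    hin=H0-.1*(np.cos(.733)*u+np.sin(.733)*z)
    t=np.cos(a)*u+np.sin(a)*z;n=-np.sin(a)*u+np.cos(a)*z
    Rt=(R.from_euler('z',Y)*R.from_euler('y',-tilt)).as_matrix()
    return hin+t*(.1+out)+n*above-Rt@np.array([-.016,0,-.049])+Rt@np.array(off)
E
python3 -c "
from h import *
X=tcp(.02,.6,.08);print(X);go(X,Y,.6)"
```

```text
[ 0.60910884 -0.17938016  0.36424193]
pos [0.6263 0.2038 0.4212] F [ 1.2  0.3 -4.6] clk 5.4667
xyz [-0.0291  0.3824  0.0573] rot [ 0.0919  0.5979 -0.2962]
```

carry_out --plan '[{"rot":[0,0.05,-0.02],"xyz":[0,0.02,0],"grip":255},{"rot":[0.01,0.1,-0.05],"xyz":[0,0.05,0],"grip":255},{"rot":[0.02,0.18,-0.09],"xyz":[-0.01,0.085,0],"grip":255},{"rot":[0.04,0.26,-0.13],"xyz":[-0.01,0.12,0],"grip":255},{"rot":[0.05,0.34,-0.17],"xyz":[-0.01,0.155,0],"grip":255},{"rot":[0.06,0.42,-0.21],"xyz":[-0.01,0.19,0],"grip":255},{"rot":[0.075,0.5,-0.25],"xyz":[-0.01,0.22,0],"grip":255},{"rot":[0.09,0.57,-0.28],"xyz":[-0.01,0.25,0],"grip":255}]'

```text
clock: 6.13
tool_pos: [0.6225, -0.0476, 0.4191]
eef_rot: [0.947, 0.153, 0.279, -0.048]
contact_force: [-0.2, 0.0, -5.4]
opening: 0.176
finger_force: 57.9
```

```bash
python3 -c "
from h import *
X=tcp(.02,.6,.08);print(X);go(X,Y,.6)"
```

```text
[ 0.60910884 -0.17938016  0.36424193]
pos [ 0.6225 -0.0476  0.4191] F [-0.2  0.  -5.4] clk 6.1333
xyz [-0.0751  0.1211  0.016 ] rot [ 0.0036  0.0264 -0.015 ]
```

carry_out --plan '[{"rot":[0.004,0.026,-0.015],"xyz":[-0.015,0.03,0.004],"grip":255},{"rot":[0.004,0.026,-0.015],"xyz":[-0.03,0.06,0.008],"grip":255},{"rot":[0.004,0.026,-0.015],"xyz":[-0.05,0.09,0.012],"grip":255},{"rot":[0.004,0.026,-0.015],"xyz":[-0.065,0.11,0.014],"grip":255},{"rot":[0.004,0.026,-0.015],"xyz":[-0.075,0.121,0.016],"grip":255},{"rot":[0.004,0.026,-0.015],"xyz":[-0.075,0.121,0.016],"grip":255},{"rot":[0.004,0.026,-0.015],"xyz":[-0.075,0.121,0.016],"grip":255},{"rot":[0.004,0.026,-0.015],"xyz":[-0.075,0.121,0.016],"grip":255}]'

```text
clock: 6.8
tool_pos: [0.6114, -0.1754, 0.3659]
eef_rot: [0.942, 0.16, 0.291, -0.051]
contact_force: [0.6, 1.0, -2.8]
opening: 0.179
finger_force: 57.9
```

```bash
python3 -c "
from h import *
X=tcp(.02,.6,.08);go(X,Y,.6)
import pickle
c=cam('wrist');pickle.dump(c,open('w3.pkl','wb'));a=r.snapshot('wrist')[:,:,::-1]
b=r.snapshot('scene')[110:210,215:295,::-1];t=r.snapshot('top')[170:230,340:420,::-1]
cv2.imwrite('pics/w3_full.png',a)
L=np.vstack([cv2.resize(b,(320,400),interpolation=2),cv2.resize(t,(320,200),interpolation=2)])
A=cv2.resize(a[0:300,200:440],(480,600),interpolation=2)
cv2.imwrite('pics/w3.png',np.hstack([A,L]))
s=r.get_state();G=s['tool_pos'];Rt=R.from_quat(s['eef_rot']).as_matrix()@np.diag([1,-1,-1.])
g=G-Rt@[.001,0,-.0075]
for n,o in dict(tip=[-.016,0,-.049],grip=[0,0,0],wtop=[0,0,-.094]).items():
  X=g+Rt@np.array(o);print(n,X.round(4),[proj(k,X).round(1) for k in(c,cam('scene'),cam('top'))])
print('hole',[proj(k,[.5745,-.1915,.252]).round(1) for k in(c,cam('scene'),cam('top'))])
"
```

```text
pos [ 0.6114 -0.1754  0.3659] F [ 0.6  1.  -2.8] clk 6.8
xyz [-0.0038  0.003  -0.0007] rot [-0.0032 -0.0006 -0.0005]
tip [ 0.6208 -0.1721  0.3227] [array([323.5, 252.8]), array([252.4, 147.8]), array([380. , 194.4])]
grip [ 0.6071 -0.177   0.3722] [array([323.5, 264.1]), array([249.7, 130.1]), array([384.5, 196.3])]
wtop [ 0.6573 -0.1592  0.2947] [array([323.5, 206.5]), array([255.3, 162.3]), array([374. , 183.3])]
hole [array([327.6, 337.5]), array([252.3, 161.6]), array([383.3, 214.6])]
```

View pics/w3.png

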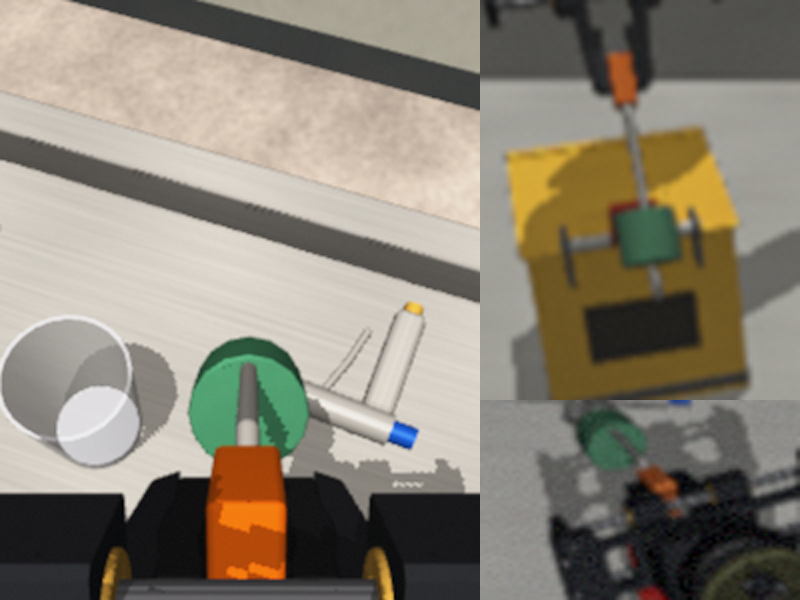

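```bash
python3 -c "
from h import *
for i in range(3):
  print(r.get_state()['tool_pos'].round(4)); r.snapshot('top')
for a in((.02,.6,.03),(.02,.6,.0),(.006,.6,.0),(-.018,.6,0)): print(a);go(tcp(*a),Y,a[1])
"
```

```text
[ 0.6119 -0.1753  0.3666]
[ 0.6118 -0.1757  0.3664]
[ 0.6117 -0.1761  0.3663]
(0.02, 0.6, 0.03)
pos [ 0.6116 -0.1765  0.3662] F [ 0.1 -0.9 -4.2] clk 7.1
xyz [-0.0534  0.0019  0.0063] rot [-0.0012 -0.001  -0.0004]
(0.02, 0.6, 0.0)
pos [ 0.6116 -0.1765  0.3662] F [ 0.1 -0.9 -4.2] clk 7.1
xyz [-0.0832  0.0019  0.0102] rot [-0.0012 -0.001  -0.0004]
(0.006, 0.6, 0.0)
pos [ 0.6116 -0.1765  0.3662] F [ 0.1 -0.9 -4.2] clk 7.1
xyz [-0.0813  0.0019  0.0241] rot [-0.0012 -0.001  -0.0004]
(-0.018, 0.6, 0)
pos [ 0.6116 -0.1765  0.3662] F [ 0.1 -0.9 -4.2] clk 7.1
xyz [-0.0782  0.002   0.0479] rot [-0.0012 -0.001  -0.0004]
```

carry_out --plan '[{"rot":[0,0,0],"xyz":[-0.02,0.002,0.002],"grip":255},{"rot":[0,0,0],"xyz":[-0.04,0.002,0.005],"grip":255},{"rot":[0,0,0],"xyz":[-0.06,0.002,0.007],"grip":255},{"rot":[0,0,0],"xyz":[-0.075,0.002,0.009],"grip":255},{"rot":[0,0,0],"xyz":[-0.083,0.002,0.01],"grip":255},{"rot":[0,0,0],"xyz":[-0.083,0.002,0.01],"grip":255},{"rot":[0,0,0],"xyz":[-0.083,0.002,0.01],"grip":255},{"rot":[0,0,0],"xyz":[-0.083,0.002,0.01],"grip":255}]'

```text
clock: 7.77
tool_pos: [0.5543, -0.1998, 0.312]
eef_rot: [0.941, 0.16, 0.293, -0.05]
contact_force: [0.4, 0.4, -3.2]
opening: 0.176
finger_force: 57.9
```

```bash
python3 -c "
from h import *
c=cam('wrist');a=r.snapshot('wrist')[:,:,::-1]
b=r.snapshot('scene')[125:200,215:295,::-1]
cv2.imwrite('pics/w4.png',np.hstack([cv2.resize(a[230:400,250:400],(330,374),interpolation=2),cv2.resize(b,(400,374),interpolation=2)]))
for a in((.02,.6,.0),(.006,.6,.0),(-.018,.6,0)): print(a);go(tcp(*a),Y,a[1])
print([proj(k,[.5745,-.1915,.252]).round(1) for k in(c,cam('scene'))])
"
```

```text
(0.02, 0.6, 0.0)
pos [ 0.554  -0.1997  0.3117] F [-0.2  0.5 -3.5] clk 7.8667
xyz [-0.0012 -0.0009  0.0004] rot [ 0.     -0.0027 -0.0006]
(0.006, 0.6, 0.0)
pos [ 0.554  -0.1997  0.3117] F [-0.2  0.5 -3.5] clk 7.8667
xyz [ 0.0006 -0.0009  0.0143] rot [ 0.     -0.0027 -0.0006]
(-0.018, 0.6, 0)
pos [ 0.554  -0.1997  0.3117] F [-0.2  0.5 -3.5] clk 7.8667
xyz [ 0.0037 -0.0009  0.0381] rot [ 0.     -0.0027 -0.0006]
[array([321.4, 240. ]), array([252.3, 161.6])]
```

View pics/w4.png

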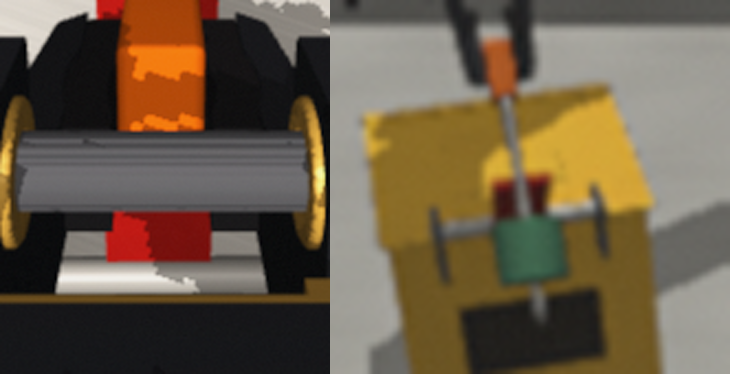

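carry_out --plan '[{"rot":[0,0,0],"xyz":[-0.0005,-0.001,0.007],"grip":255},{"rot":[0,0,0],"xyz":[0.0005,-0.001,0.014],"grip":255},{"rot":[0,0,0],"xyz":[0.001,-0.001,0.02],"grip":255},{"rot":[0,0,0],"xyz":[0.002,-0.001,0.026],"grip":255},{"rot":[0,0,0],"xyz":[0.003,-0.001,0.032],"grip":255},{"rot":[0,0,0],"xyz":[0.0035,-0.001,0.036],"grip":255},{"rot":[0,0,0],"xyz":[0.0035,-0.001,0.036],"grip":255},{"rot":[0,0,0],"xyz":[0.0035,-0.001,0.036],"grip":255}]'

```text
clock: 8.53
tool_pos: [0.5743, -0.1912, 0.2825]
eef_rot: [0.942, 0.159, 0.291, -0.051]
contact_force: [0.8, 1.1, -4.8]
opening: 0.174
finger_force: 57.9
```

```bash
python3 -c "
from h import *
c=cam('wrist');a=r.snapshot('wrist')[:,:,::-1]
b=r.snapshot('scene')[125:200,215:295,::-1]
cv2.imwrite('pics/w5.png',np.hstack([cv2.resize(a[230:400,250:400],(330,374),interpolation=2),cv2.resize(b,(400,374),interpolation=2)]))
for a in((-.018,.6,0),): print(a);go(tcp(*a),Y,a[1])
"
```

```text
(-0.018, 0.6, 0)
pos [ 0.5742 -0.1916  0.2829] F [ 0.  -0.  -4.2] clk 8.6333
xyz [ 0.0022 -0.      0.002 ] rot [-0.0005 -0.0007 -0.0023]
```

View pics/w5.png

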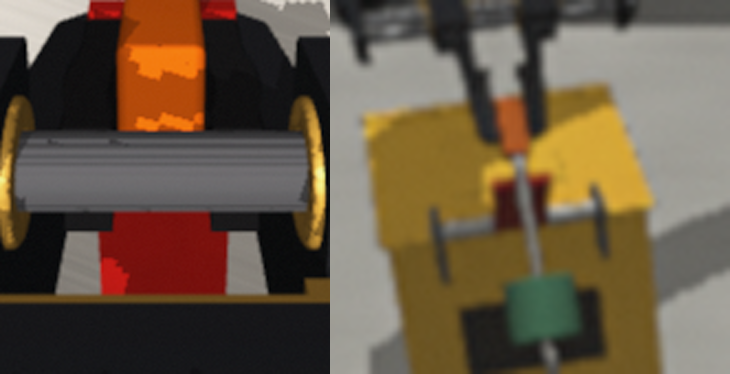

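```bash
python3 -c "
from h import *
for l in (0,.15,.3,.45,.56): print(l);a=.6-l*.97;go(tcp(-.025,a,0,l),Y,a)
" | grep -v pos
```

```text
0
xyz [ 0.0031 -0.      0.0089] rot [-0.0005 -0.0007 -0.0023]
0.15
xyz [0.0061 0.     0.027 ] rot [-0.0007 -0.1462 -0.0023]
0.3
xyz [0.0063 0.     0.0453] rot [-0.0009 -0.2917 -0.0022]
0.45
xyz [0.0038 0.     0.0634] rot [-0.001  -0.4372 -0.0022]
0.56
xyz [0.0003 0.     0.0763] rot [-0.0011 -0.5439 -0.0021]
```

carry_out --plan '[{"rot":[0,0,0],"xyz":[0.003,0,0.009],"grip":255},{"rot":[0,-0.073,0],"xyz":[0.0045,0,0.018],"grip":255},{"rot":[0,-0.146,0],"xyz":[0.006,0,0.027],"grip":255},{"rot":[0,-0.22,0],"xyz":[0.0063,0,0.036],"grip":255},{"rot":[0,-0.292,0],"xyz":[0.0063,0,0.045],"grip":255},{"rot":[0,-0.365,0],"xyz":[0.005,0,0.054],"grip":255},{"rot":[0,-0.437,0],"xyz":[0.004,0,0.063],"grip":255},{"rot":[0,-0.49,0],"xyz":[0.002,0,0.07],"grip":255}]'

```text
clock: 9.3
tool_pos: [0.6136, -0.1778, 0.2259]
eef_rot: [0.985, 0.167, 0.052, -0.009]
contact_force: [-1.9, 0.1, -1.7]
opening: 0.174
finger_force: 57.9
```

```bash
python3 -c "
from h import *
go(tcp(-.026,.06,0,.58),Y,.06)
a=r.snapshot('wrist')[:,:,::-1]
b=r.snapshot('scene')[125:200,215:295,::-1]
cv2.imwrite('pics/w6.png',np.hstack([cv2.resize(a[230:400,250:400],(330,374),interpolation=2),cv2.resize(b,(400,374),interpolation=2)]))
go(tcp(-.026,.06,0,.58),Y,.06)
"
```

```text
pos [ 0.6136 -0.1778  0.2259] F [-1.9  0.1 -1.7] clk 9.3
xyz [ 0.0006 -0.      0.0089] rot [ 0.0002 -0.0463 -0.0006]
pos [ 0.6143 -0.1757  0.2247] F [-1.7  0.5 -2.1] clk 9.4
xyz [-0.0007  0.0017  0.0076] rot [-0.0028 -0.0492  0.0017]
```

View pics/w6.png

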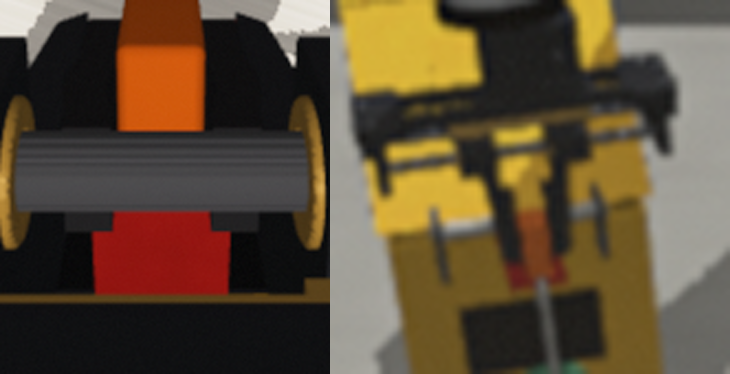

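carry_out --plan '[{"rot":[0,-0.02,0],"xyz":[0,0.001,0.003],"grip":255},{"rot":[0,-0.04,0],"xyz":[0,0.001,0.006],"grip":255},{"rot":[0,-0.047,0],"xyz":[0,0.001,0.008],"grip":255},{"rot":[0,-0.047,0],"xyz":[0,0.001,0.008],"grip":255},{"rot":[0,-0.047,0],"xyz":[0,0.001,0.008],"grip":255},{"rot":[0,-0.047,0],"xyz":[0,0.001,0.008],"grip":255}]'

```text
clock: 9.9
tool_pos: [0.6144, -0.1786, 0.2186]
eef_rot: [0.986, 0.167, 0.032, -0.006]
contact_force: [-1.5, 0.7, -1.9]
opening: 0.18
finger_force: 57.9
```

carry_out --plan '[{"rot":[0,0,0],"xyz":[0,0,0],"grip":195},{"rot":[0,0,0],"xyz":[0,0,0],"grip":185},{"rot":[0,0,0],"xyz":[0,0,0],"grip":160},{"rot":[0,0,0],"xyz":[0,0,0],"grip":130},{"rot":[0,0,0],"xyz":[0,0,0],"grip":100},{"rot":[0,0,0],"xyz":[0,0,0],"grip":100},{"rot":[0,0,0],"xyz":[0,0,0],"grip":100},{"rot":[0,0,0],"xyz":[0,0,0],"grip":100}]'

```text
clock: 10.57
tool_pos: [0.6144, -0.1784, 0.2182]
eef_rot: [0.985, 0.167, 0.031, -0.006]
contact_force: [0.5, 0.0, 0.2]
opening: 0.607
finger_force: 0.0
```

```bash
python3 -c "
from h import *
go([.6136,-.178,.36],Y,0)
"
```

```text
pos [ 0.6144 -0.1784  0.2182] F [0.5 0.  0.2] clk 10.5667
xyz [ 0.0085 -0.0009 -0.1415] rot [-0.0018 -0.0638 -0.0015]
```

carry_out --plan '[{"rot":[0,0,0],"xyz":[0.001,0,-0.01],"grip":100},{"rot":[0,0,0],"xyz":[0.002,0,-0.03],"grip":100},{"rot":[0,0,0],"xyz":[0.004,0,-0.06],"grip":100},{"rot":[0,0,0],"xyz":[0.006,0,-0.1],"grip":100},{"rot":[0,0,0],"xyz":[0.008,0,-0.14],"grip":100},{"rot":[0,0,0],"xyz":[0.02,-0.04,-0.16],"grip":100},{"rot":[0,0,0],"xyz":[0.03,-0.08,-0.18],"grip":100},{"rot":[0,0,0],"xyz":[0.03,-0.12,-0.18],"grip":100}]'

```text
clock: 11.23
tool_pos: [0.5966, -0.0647, 0.404]
eef_rot: [0.986, 0.166, 0.036, -0.005]
contact_force: [1.0, 1.1, 0.1]
opening: 0.605
finger_force: 0.0
```

carry_out --plan '[{"rot":[0,0,0],"xyz":[0,-0.04,0],"grip":100},{"rot":[0,0,0],"xyz":[0,-0.08,0],"grip":100},{"rot":[0,0,0],"xyz":[0,-0.12,0],"grip":100},{"rot":[0,0,0],"xyz":[0,-0.12,0],"grip":100},{"rot":[0,0,0],"xyz":[0,-0.12,0],"grip":100},{"rot":[0,0,0],"xyz":[0,-0.12,0],"grip":100},{"rot":[0,0,0],"xyz":[0,-0.12,0],"grip":100},{"rot":[0,0,0],"xyz":[0,-0.12,0],"grip":100}]'

```text
clock: 11.9
tool_pos: [0.5552, 0.0462, 0.3997]
eef_rot: [0.986, 0.165, 0.031, -0.006]
contact_force: [0.4, -0.8, -0.1]
opening: 0.604
finger_force: 0.0
```

```bash
python3 -c "
from h import *
b=r.snapshot('scene')[110:260,180:360,::-1];t=r.snapshot('top')[150:290,200:480,::-1]
cv2.imwrite('pics/end.png',np.hstack([cv2.resize(b,(420,350),interpolation=2),cv2.resize(t,(380,350),interpolation=2)]))
go([.6136,-.178,.36],Y,0)
"
```

```text
pos [0.555  0.0467 0.3996] F [-0.1  0.3  0.1] clk 12.0
xyz [-0.0205  0.2315  0.038 ] rot [-0.0015 -0.0634 -0.004 ]
```

View pics/end.png

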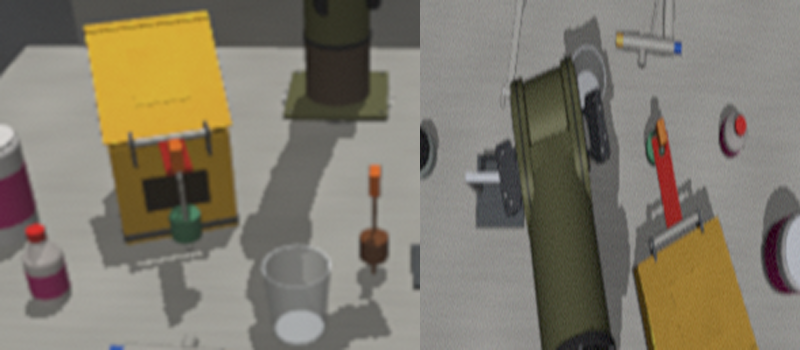

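The lid stands open. The hook hangs from the tongue (scene view: grip at 177,150 and weight at 186,222), and everything else is where it was.

```bash
python3 -c "
from plant import r
print(r.finish_job())"
```

```text
the job is handed in; nothing more can be done
None
```

The job is handed in at about 12 s on the clock: the S-hook hangs from the red tongue, its weight is holding the lid open, the arm is clear, and nothing else looked moved in the last pictures.

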